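# Clamp the glass column

### The job

Two blue tube clamps stand open on the lab bench; only one has a glass column lying in it. Close that one: swing its hinged half over the column until it is fully shut, and then swing its bolt with the red grip upright into the slot. Keep off the glass and leave the empty clamp alone.

Things in the scene. Friction and masses are not known exactly. Their poses are not given: they have to be found in the camera images.
- clamp: the clamp that holds the column, fixed to the bench: blue, on a grey plate 130 x 170 x 10 mm. Origin: centre of the plate's underside; y along the column, z up, x across from the bolt's side (-x) to the hinge's (+x). Here in mm: column axis x 0, z 75; hinge line of its hinged half x 34, z 75; pivot line of its bolt x -54, z 50; fixed saddle 50 wide, y -20 to 20, top z 78; end rests at y +-67.
- flap (a joint): angle of its hinged half, rad: 0 shut (a firm stop), 1.57 upright, more leans back to +x; starts 1.65 to 2.05. Stiff, stays put: 2 N moves its end. 40 mm wide along y, reaches 101 mm from the hinge line. Shut, in clamp mm: top z 102; free end a flat fork x -26 to -66, z 79 to 89, with a 16 mm slot between two 12 mm prongs. Pinch it across y; a good point, when shut, is x -57, z 84 (turns with it).
- bolt (a joint): angle of its swing bolt, rad: 0 upright in the slot (a firm stop), grows as it leans out to -x; starts 0.65 to 0.9. Stiff, stays put: 2 N on the grip moves it. 9 mm steel shank; flat red grip 20 mm thick along y, 30 mm wide, 49 to 91 mm from the pivot line, pinched across y. Its middle at angle b, in clamp mm: x -54 - 70 sin b, y 0, z 50 + 70 cos b. Upright, its underside is 10 mm above the shut fork; a raised fork blocks it.
- column_center (a point): middle of the loose glass column: pale amber tube 32 mm in diameter with white 38 mm end caps, 248 mm long in all, lying along the clamp's y in the saddle.
- spare: the empty clamp, same make, size and frame, also open and fixed to the bench. Not to be touched.

How it is judged (in metres and radians):
On the way:
1. the hinged half is shut over the column while the bolt still leans out of the way (value of joint flap below 0.12 rad and value of joint bolt above 0.3 rad), for 0.2 s.
At the end, for the whole second after the job is handed in: the loaded clamp's hinged half is shut to within 0.12 rad, its bolt stands upright in the slot to within 0.17 rad (10 degrees), both at rest, and the column still lies within 15 mm of where it was (value of joint flap below 0.12 rad and value of joint bolt below 0.17 rad and distance of column_center from where it was at the start of the episode below 0.015 m and velocity of joint flap between -0.05 and 0.05 rad/s and velocity of joint bolt between -0.05 and 0.05 rad/s); the robot touches nothing.
It fails at once if the empty clamp is pushed (over 2 N) (contact force between spare and the fingers above 2 N or contact force between spare and the arm above 2 N).
It fails at once if the gripper or arm presses on the glass column (over 5 N) (contact force between column and the fingers above 5 N or contact force between column and the arm above 5 N).
It also fails if it takes over 48 s, if anything falls off the work surface, if the arm or the gripper's body presses on something with over 40 N, if the wrist force passes 120 N, or if a joint passes its speed limit or range.

### The arm

A 6-joint arm with a two-finger parallel gripper is mounted at the origin on the work surface. World frame = base frame: x ahead of the robot, y to its left, z up, the work surface at z = 0. Lengths are in mm, angles in rad, forces in N, time in s.
With the tool pointing down it reaches from about 275 to 750 mm from the base axis. Payload 10.2 kg.
Tool frame: the origin (TCP) lies between the finger pads; the fingertips stand 11 mm ahead of it and the grasp point (between the pads) lies 8 mm behind it (ctrl.tip_extent is the distance from the TCP to the fingertips, in mm); z points along the fingers, y is the direction in which the jaws open and shut (so a half turn about z gives the same grasp; the last joint's range is limited). The gripper opens to 85 mm and grips with 20 to 120 N. Pads are 22 mm wide; open, the fingers measure 114 mm over their backs; the gripper's body (76 mm by 85 mm) begins 54 mm behind the grasp point. The pads swing forward as they close: fully open they stand 13 mm farther back than shut.
Start: joints at [-1.326, 0.313, 1.498, -0, 1.331, -0.223], TCP at [236.724, -468.608, 242.294] pointing down, gripper open.
Joint ranges: [-2.94, 2.94], [-0.97, 2.17], [0.19, 2.56], [-1.23, 4.37], [0.02, 3.11], [-2.88, 2.88]. Speed limits (rad/s): [2.39, 2.39, 3.01, 3.14, 3.14, 3.14].

### API

Orientations are given as a unit quaternion [w, x, y, z].
In Python, from rig import ctrl gives the robot as it stands.
- The arm moves only by the tool apply_moves, never from a script. Its argument "commands" is a list of rows, each a list of 5 numbers: the finger opening in cm, from 0 to 8.54, then the shift along the tool's x, y, z in cm, then the turn about the tool's z in rad. In form: [[jaw, dx, dy, dz, roll], ...]. A call has 1 to 12 rows; each row shifts and turns the commanded pose from where the row before left it, along the tool's axes as they then stand; what a row does not reach is not made up. A row lasts 1/12 s, in which the tool goes at most 41.7 mm and 7.16 degrees, less where a joint would pass 70% of its speed; a pose out of reach is approached as far as the arm can. A call with a gripper value outside its range is refused whole. The fingers move at their own pace and stop on an object; "squeeze" is the grip in N (left out, the last holds). Time passes only in rows, so rows that do not move let the fingers close. It gives the time, the measured TCP pose, the force and the opening at its end, in the units of the state.
- ctrl.sense(): the state, without advancing time (a new reading comes with each control period).
- ctrl.capture(name): name is "side" or "top"; returns the picture (384x512x3 uint8, red, green, blue); there is no depth.
- ctrl.camera_info(name): a dict with "fov_y" (degrees; the focal length in pixels is half the picture's height over the tangent of half this angle, whatever the lens; pixels are square), "cx", "cy" (the principal point, pixels), "dist_coeffs" ([k1, k2, p1, p2, k3] as OpenCV has them; the pictures are not rectified), "camera_from_world" (4x4, takes a point from world to camera coordinates). Camera axes: x right, y down, z forward; pixel columns grow to the right and rows downward; lengths in mm; the calibration is good to about 2 mm. A picture is of the moment at which its call begins. camera_info takes no time and is no camera call.
- ctrl.finish_job(): hands the job in, once; it reports no verdict.
The state is a dict: "time_s": time; "joints": joint angles; "dq": joint speeds; "tau": joint torques, N m; "eef_pos": TCP position; "ee_rot": TCP orientation; "force": force on the tool from outside, world axes, zero at the start; "wrist_torque": the same for the moment, N m; "grip_width": opening from 0.0 (shut) to 1.0 (fully open).
Only numpy, scipy, OpenCV 4.12 (cv2) and the standard library are available. Lean on these libraries where they do the work, as an engineer would, in place of code of your own. Each camera call takes 0.05 s, during which the arm holds its last target.

## Working session

There is one attempt and no reset: what is moved stays moved. The work goes in short steps, Python scripts to look and compute and a tool call to move; the robot and the scene stay as the last step left them, time stands still between calls to the robot, and variables do not carry over. Pictures are saved under pics/ and viewed, and the job is handed in when it is done.

Besides the shell and the picture viewer there is one more tool, called after "Request:" as name([rows], argument=value, ...), one row to a line, values as JSON. apply_moves: Moves the arm, as the interface text tells. Its arguments: {"type":"object","properties":{"commands":{"type":"array"},"squeeze":{"type":"number"}},"required":["commands"]}

```bash
mkdir -p pics; ls; python3 - <<'E'
from rig import ctrl
import cv2
for n in("side","top"):
    im=ctrl.capture(n); cv2.imwrite(f"pics/{n}0.png",im[:,:,::-1])
    print(ctrl.camera_info(n))
print(ctrl.sense())
E
```

```text
pics
{'fov_y': 46.196262286675065, 'cx': 258.4515399566017, 'cy': 189.66629860090163, 'dist_coeffs': array([-0.15361318,  0.        ,  0.        ,  0.        ,  0.        ]), 'camera_from_world': array([[ 8.14628433e-01, -5.79854929e-01,  1.21974229e-02,
        -4.79503251e+02],
       [-4.25886289e-01, -6.12331801e-01, -6.66086057e-01,
         2.95479536e+02],
       [ 3.93702153e-01,  5.37417925e-01, -7.45775159e-01,
         5.71240184e+02],
       [ 0.00000000e+00,  0.00000000e+00,  0.00000000e+00,
         1.00000000e+00]])}
{'fov_y': 44.57857009727269, 'cx': 263.8873721426858, 'cy': 194.3206073486598, 'dist_coeffs': array([-0.10768239,  0.        ,  0.        ,  0.        ,  0.        ]), 'camera_from_world': array([[-1.38372654e-02, -9.99515377e-01,  2.78844323e-02,
        -1.76604311e+01],
       [-9.87169129e-01,  9.21908158e-03, -1.59411794e-01,
         5.81360055e+02],
       [ 1.59077471e-01, -2.97324740e-02, -9.86818290e-01,
         7.63557205e+02],
       [ 0.00000000e+00,  0.00000000e+00,  0.00000000e+00,
         1.00000000e+00]])}
{'time_s': 0.1, 'joints': array([-1.32643455e+00,  3.13385221e-01,  1.49834025e+00, -2.56693671e-05,
        1.33099028e+00, -2.23385088e-01]), 'dq': array([ 0.00034839, -0.00251865, -0.00116548, -0.00074442, -0.00146105,
       -0.00152438]), 'tau': array([ 2.36264852e-03, -4.12897289e+01, -2.60143626e+01, -1.91439340e-04,
        3.01494809e-03,  1.13996543e-05]), 'eef_pos': array([ 236.64874464, -468.4046158 ,  241.8046612 ]), 'ee_rot': array([-5.61389541e-04,  9.72775176e-01,  2.31750170e-01, -1.83546413e-05]), 'force': array([-0.12309391,  0.68040899,  0.12268904]), 'wrist_torque': array([ 0.00837123,  0.07351059, -0.0259832 ]), 'grip_width': 0.9986932258550157}
```

View pics/side0.png

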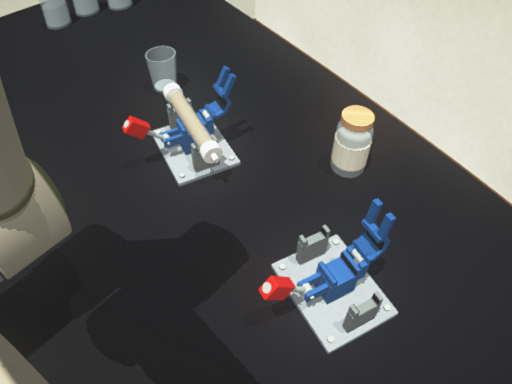

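View pics/top0.png

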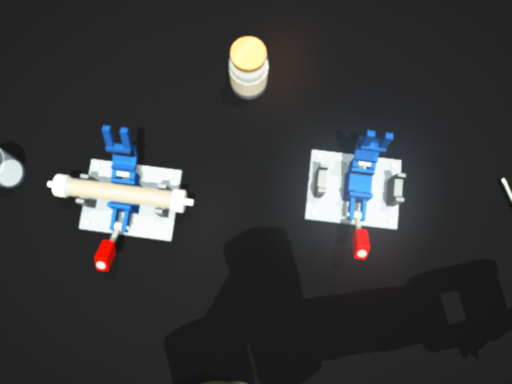

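The column lies in the left clamp in the top view: cap ends about (50,184) and (190,201), plate corners about (90,160), (183,168), (174,241), (80,233), red grip about (105,256), fork prongs about (108,130) and (125,130). The right clamp is empty. Next I measure the plate, column, grip and fork.

```bash
cat > h.py <<'E'
import numpy as np,cv2
from rig import ctrl
def cam(n):
    i=ctrl.camera_info(n); f=192/np.tan(np.radians(i['fov_y']/2))
    K=np.array([[f,0,i['cx']],[0,f,i['cy']],[0,0,1]]); T=np.array(i['camera_from_world'])
    return K,np.array(i['dist_coeffs']),T
def ray(n,p):
    K,d,T=cam(n); u=cv2.undistortPoints(np.array(p,float).reshape(-1,1,2),K,d).reshape(-1,2)
    D=np.c_[u,np.ones(len(u))]@T[:3,:3]; C=-T[:3,:3].T@T[:3,3]; return C,D
def plane(n,p,z):
    C,D=ray(n,p); return C+D*((z-C[2])/D[:,2])[:,None]
def tri(ps,pt):
    A=np.zeros((3,3));b=np.zeros(3);Rs=[]
    for n,p in(("side",ps),("top",pt)):
        C,D=ray(n,[p]);d=D[0]/np.linalg.norm(D[0]);M=np.eye(3)-np.outer(d,d);A+=M;b+=M@C;Rs.append((C,M))
    X=np.linalg.solve(A,b); return X,[np.linalg.norm(M@(X-C)) for C,M in Rs]
def proj(n,P):
    K,d,T=cam(n); return cv2.projectPoints(np.array(P,float).reshape(-1,1,3),cv2.Rodrigues(T[:3,:3])[0],T[:3,3],K,d)[0].reshape(-1,2)
E
python3 - <<'E'
from h import *
S=cv2.imread("pics/side0.png");T=cv2.imread("pics/top0.png")
c={}
for n,I,roi in(("side",S,(110,60,250,200)),("top",T,(30,110,210,280))):
    h=cv2.cvtColor(I,cv2.COLOR_BGR2HSV); m=np.zeros(h.shape[:2],np.uint8);x0,y0,x1,y1=roi;m[y0:y1,x0:x1]=255
    H,s,v=cv2.split(h)
    red=((H<8)|(H>172))&(s>150)&(v>80)&(m>0); blue=(H>100)&(H<130)&(s>130)&(v>50)&(m>0)
    lab={'red':red,'blue':blue}
    for k,q in lab.items():
        ys,xs=np.nonzero(q);print(n,k,len(xs),xs.mean(),ys.mean(),xs.min(),xs.max(),ys.min(),ys.max())
        if k=='red': c[n]=(xs.mean(),ys.mean())
    gray=((v>90)&(s<60)&(m>0))
    cs,_=cv2.findContours(gray.astype(np.uint8),cv2.RETR_EXTERNAL,cv2.CHAIN_APPROX_NONE)
    for q in cs:
        if cv2.contourArea(q)>300: print(n,'grey',cv2.contourArea(q),cv2.boundingRect(q))
print(tri(c['side'],c['top']))
for n,I,b in(("side",S,(110,55,250,195)),("top",T,(35,110,205,280))):
    a=cv2.resize(I[b[1]:b[3],b[0]:b[2]],None,fx=4.2 if n=="side" else 3.5,fy=4.2 if n=="side" else 3.5,interpolation=cv2.INTER_CUBIC);cv2.imwrite(f"pics/{n}0z.png",np.clip(a*1.3,0,255).astype(np.uint8))
E
```

```text
side red 398 136.34422110552765 127.29396984924622 122 150 115 138
side blue 933 209.9957127545552 102.93569131832797 160 235 66 146
side grey 5099.0 (147, 60, 94, 126)
top red 479 105.13987473903967 253.8956158663883 94 115 239 271
top blue 1739 121.35997699827487 167.53421506612995 101 138 124 231
top grey 7166.0 (46, 158, 149, 84)
(array([478.5948129 , 232.69601864,  95.50689416]), [np.float64(0.5355267893003861), np.float64(0.5355267893003347)])
```

View pics/side0z.png

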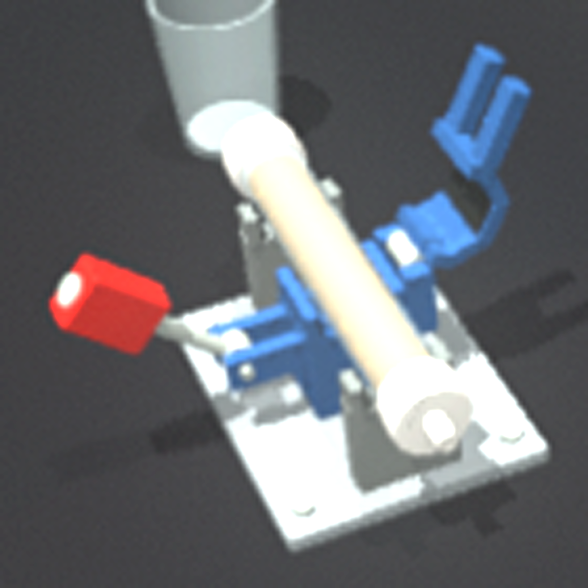

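View pics/top0z.png

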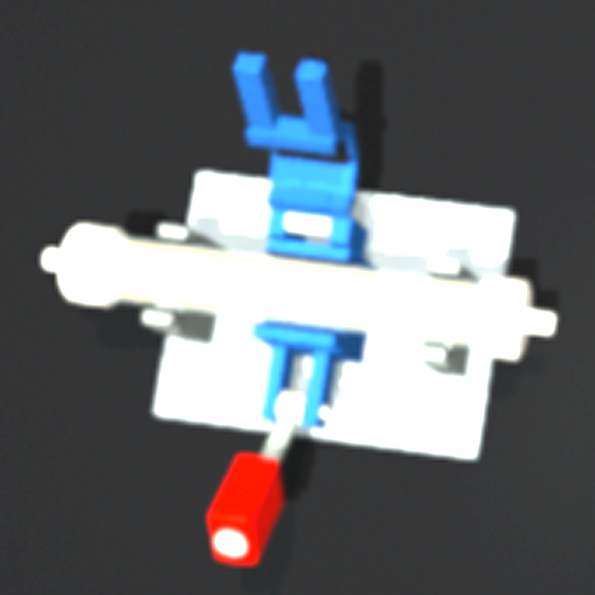

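```bash
python3 - <<'E'
from h import *
z=lambda p:(35+np.array(p)/3.5+[0,110])
q=np.array([[195,172],[515,208],[478,458],[155,417]])
P=plane("top",z(q),10);print(P.round(1), P.mean(0).round(1))
zs=lambda p:np.array(p)/4.2+[110,55]
# side corners: bottom (292,543), right(548,450)
print(plane("side",zs([[292,540],[548,446],[188,320]]),10).round(1))
print([np.linalg.norm(P[i]-P[(i+1)%4]).round(1) for i in range(4)])
for e in((0,1),(3,2)):
    d=P[e[0]]-P[e[1]];print(np.degrees(np.arctan2(-d[0],d[1])))
for e in((3,0),(2,1)):
    d=P[e[1]]-P[e[0]];print(np.degrees(np.arctan2(d[1],d[0])))
C=plane("top",z(np.array([[43,258],[556,322]])),75);print(C,C.mean(0),np.linalg.norm(C[0]-C[1]))
d=C[0]-C[1];print(np.degrees(np.arctan2(-d[0],d[1])))
# fork tips: side (490,52),(515,88); top (250,62),(312,70)
for a,b in(((490,52),(250,62)),((515,88),(312,70)),((68,290),(231,542))):
    print(tri(zs(a),z(np.array(b))))
E
```

```text
[[590.3 289.6  10. ]
 [570.  122.   10. ]
 [442.9 139.4  10. ]
 [464.1 305.5  10. ]] [516.8 214.1  10. ]
[[505.9 138.4  10. ]
 [632.6 122.5  10. ]
 [534.8 300.4  10. ]]
[np.float64(168.8), np.float64(128.3), np.float64(167.4), np.float64(127.3)]
-6.919332344749573
-7.260212341190705
-7.173533995174994
-7.79240713572936
[[538.59994002 339.84964472  75.        ]
 [506.60189674  92.58072114  75.        ]] [522.60091838 216.21518293  75.        ] 249.3306947371218
-7.373432608039723
(array([628.7154498 , 197.62104285, 182.442002  ]), [np.float64(23.378044510115277), np.float64(23.378044510115302)])
(array([625.2976115 , 172.31949855, 179.37285361]), [np.float64(22.9422376566744), np.float64(22.942237656674497)])
(array([431.36752618, 212.56663985, 139.90911282]), [np.float64(24.13777174967873), np.float64(24.137771749678688)])
```

```bash
python3 - <<'E'
from h import *
z=lambda p:(np.array(p)/3.5+[35,110])
q=np.array([[195,172],[515,208],[478,458],[155,417]])
P=plane("top",z(q),10);print(P.round(1), P.mean(0).round(1))
zs=lambda p:np.array(p)/4.2+[110,55]
print(plane("side",zs([[292,540],[548,446],[188,320]]),10).round(1))
print([np.linalg.norm(P[i]-P[(i+1)%4]).round(1) for i in range(4)])
for e in((0,1),(3,2)):
    d=P[e[0]]-P[e[1]];print(np.degrees(np.arctan2(-d[0],d[1])))
for e in((3,0),(2,1)):
    d=P[e[1]]-P[e[0]];print(np.degrees(np.arctan2(d[1],d[0])))
C=plane("top",z(np.array([[43,258],[556,322]])),75);print(C,C.mean(0),np.linalg.norm(C[0]-C[1]))
d=C[0]-C[1];print(np.degrees(np.arctan2(-d[0],d[1])))
c0=P.mean(0);c0[2]=0
a=np.radians(-7.3);R=np.array([[np.cos(a),-np.sin(a),0],[np.sin(a),np.cos(a),0],[0,0,1]])
for a,b in(((490,52),(250,62)),((515,88),(312,70)),((68,290),(231,542))):
    X,r=tri(zs(a),z(np.array(b)));print(X,r[0],R.T@(X-c0))
X=np.array([478.6,232.7,95.5]);print(R.T@(X-c0))
E
```

```text
[[655.7 292.7  10. ]
 [634.4 122.9  10. ]
 [504.6 140.1  10. ]
 [526.7 307.9  10. ]] [580.4 215.9  10. ]
[[505.9 138.4  10. ]
 [632.6 122.5  10. ]
 [534.8 300.4  10. ]]
[np.float64(171.1), np.float64(130.9), np.float64(169.2), np.float64(129.9)]
-7.137647659647274
-7.47213794449936
-6.705269876509964
-7.538438111412896
[[598.21897248 343.37408855  75.        ]
 [564.74424722  93.05954029  75.        ]] [581.48160985 218.21681442  75.        ] 252.54292764527716
-7.617008690571132
[668.60314381 218.60039939 159.19260832] 0.0875925378508792 [ 87.19323943  13.86619449 159.19260832]
[665.01847238 191.96943227 156.21535171] 0.37807853551625686 [ 87.02147718 -13.00439867 156.21535171]
[461.4330319  233.86368516 110.80190134] 0.05471865541273086 [-120.23706667    2.68177364  110.80190134]
[-103.06138322    3.70883488   95.5       ]
```

Request:
apply_moves([
  [8.5, 0, 0, 0, 0.1],
  [8.5, 0, 0, 0, 0.1],
  [8.5, 0, 0, 0, 0.1],
  [8.5, 0, 0, 0, 0.1],
  [8.5, 0, 0, 0, 0.1],
  [8.5, 0, 0, 0, 0.104],
  [8.5, 0, 0, 0, 0],
], squeeze=25)

```text
time_s: 0.68
eef_pos: [236.7, -468.5, 242.0]
ee_rot: [-0.0, 0.998, -0.07, -0.0]
force: [-0.1, 0.4, -0.4]
grip_width: 0.998
```

```bash
cat >> h.py <<'E'
A=np.radians(-7.8);O=np.array([580.5,217.,0])
R=np.array([[np.cos(A),-np.sin(A),0],[np.sin(A),np.cos(A),0],[0,0,1]])
def st():
    s=ctrl.sense();w,x,y,z=s['ee_rot']
    tx=np.array([1-2*(y*y+z*z),2*(x*y+w*z),0])
    print('t',round(s['time_s'],2),'tcp',s['eef_pos'].round(1),'clamp',(R.T@(s['eef_pos']-O)).round(1),'tx',np.degrees(np.arctan2(tx[1],tx[0])).round(2),'F',(R.T@s['force']).round(1),'g',round(s['grip_width'],3),'q',s['joints'].round(2),'tip',ctrl.tip_extent)
E
python3 -c "
from h import *
st()"
```

```text
t 0.68 tcp [ 236.7 -468.5  242. ] clamp [-247.6 -725.8  242. ] tx -8.01 F [-0.1  0.3 -0.4] g 0.998 q [-1.33  0.31  1.5  -0.    1.33  0.38] tip 11.0
```

Request:
apply_moves([
  [8.5, 1.38, -3.02, 0, 0],
  [8.5, 1.38, -3.02, 0, 0],
  [8.5, 1.38, -3.02, 0, 0],
  [8.5, 1.38, -3.02, 0, 0],
  [8.5, 1.38, -3.02, 0, 0],
  [8.5, 1.38, -3.02, 0, 0],
  [8.5, 1.38, -3.02, 0, 0],
  [8.5, 1.38, -3.02, 0, 0],
  [8.5, 1.38, -3.02, 0, 0],
  [8.5, 1.38, -3.02, 0, 0],
  [8.5, 1.38, -3.02, 0, 0],
  [8.5, 1.38, -3.02, 0, 0],
])

```text
time_s: 1.68
eef_pos: [450.6, -130.5, 242.3]
ee_rot: [-0.0, 0.998, -0.066, -0.0]
force: [0.6, -0.8, 0.0]
grip_width: 0.996
```

Request:
apply_moves([
  [8.5, 1.38, -3.02, 0, 0],
  [8.5, 1.38, -3.02, 0, 0],
  [8.5, 1.38, -3.02, 0, 0],
  [8.5, 1.38, -3.02, 0, 0],
  [8.5, 1.38, -3.02, 0, 0],
  [8.5, 1.38, -3.02, 0, 0],
  [8.5, 1.38, -3.02, 0, 0],
  [8.5, 1.38, -3.02, 0, 0],
  [8.5, 1.38, -3.02, 0, 0],
  [8.5, 1.38, -3.02, 0, 0],
  [8.5, 1.38, -3.02, 0, 0],
  [8.5, 0, 0, 0, 0],
])

```text
time_s: 2.68
eef_pos: [646.6, 180.9, 240.4]
ee_rot: [-0.0, 0.998, -0.064, -0.001]
force: [-0.3, -0.3, -0.7]
grip_width: 0.995
```

```bash
python3 -c "
from h import *
for n in('side','top'):
    I=ctrl.capture(n)[:,:,::-1].copy();cv2.imwrite(f'pics/{n}1.png',I)
st()"
```

```text
t 2.78 tcp [645.4 177.1 241.1] clamp [ 69.7 -30.7 241.1] tx -7.57 F [ 0.1 -1.5 -0.5] g 0.994 q [ 0.09  0.65  0.99 -0.    1.51  1.8 ] tip 11.0
```

View pics/side1.png

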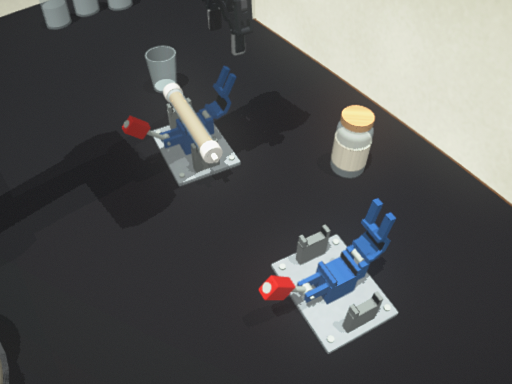

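View pics/top1.png

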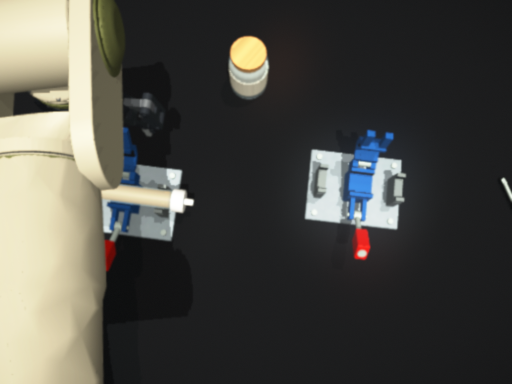

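Both views: the gripper hovers beside the loaded clamp, its fingers near (228,30) in the side view and (150,110) in the top view. Nothing has been disturbed. I centre over the fork, then descend.

Request:
apply_moves([
  [8.5, 0.6, -1.5, 0, 0],
  [8.5, 0.7, -1.57, 0, 0],
  [8.5, 0, 0, 0, 0.004],
  [8.5, 0, 0, 0, 0],
])

```text
time_s: 3.12
eef_pos: [662.4, 204.3, 242.2]
ee_rot: [0.0, 0.998, -0.07, -0.0]
force: [-0.2, -0.1, -0.7]
grip_width: 0.995
```

```bash
python3 -c "
from h import *
st()"
```

```text
t 3.12 tcp [662.4 204.3 242.2] clamp [ 82.8  -1.5 242.2] tx -7.99 F [-0.2 -0.2 -0.7] g 0.995 q [ 0.13  0.71  0.88 -0.    1.55  1.84] tip 11.0
```

Request:
apply_moves([
  [8.5, 0, -0.15, 2, 0],
  [8.5, 0, 0, 2, 0],
  [8.5, 0, 0, 2, 0],
  [8.5, 0, 0, 2, 0],
  [8.5, 0, 0, 1.9, 0],
  [8.5, 0, 0, 0, 0],
  [8.5, 0, 0, 0, 0],
])

```text
time_s: 3.7
eef_pos: [662.4, 205.5, 143.5]
ee_rot: [0.0, 0.998, -0.07, -0.001]
force: [0.1, -0.1, 1.5]
grip_width: 0.996
```

```bash
python3 -c "
from h import *
for n in('side',):
    I=ctrl.capture(n)[:,:,::-1].copy();cv2.imwrite(f'pics/{n}2.png',cv2.resize(I[0:200,80:320],None,fx=3,fy=3,interpolation=2))
st()"
```

```text
t 3.75 tcp [663.  205.8 144.8] clamp [8.330e+01 1.000e-01 1.448e+02] tx -8.06 F [-0.2  0.5  0.5] g 0.997 q [ 0.13  0.77  1.03 -0.    1.34  1.84] tip 11.0
```

View pics/side2.png

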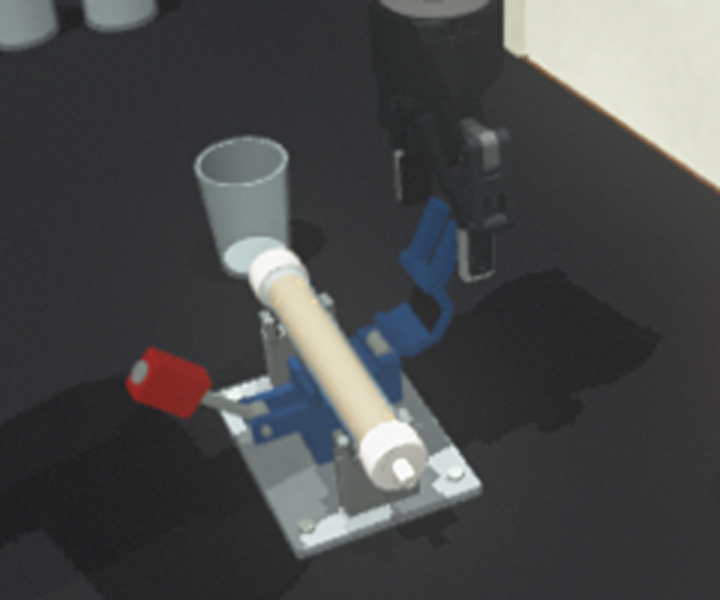

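The fingers straddle the fork, with pads near (405,175) and (478,255) in the enlarged view and the fork between them. I close the jaws.

Request:
apply_moves([
  [3, 0, 0, 0, 0],
  [3, 0, 0, 0, 0],
  [3, 0, 0, 0, 0],
  [3, 0, 0, 0, 0],
  [3, 0, 0, 0, 0],
  [3, 0, 0, 0, 0],
  [3, 0, 0, 0, 0],
  [3, 0, 0, 0, 0],
], squeeze=25)

```text
time_s: 4.42
eef_pos: [663.1, 206.4, 144.0]
ee_rot: [0.0, 0.998, -0.07, 0.001]
force: [0.7, -1.6, 5.2]
grip_width: 0.461
```

```bash
python3 -c "
from h import *
st()
g=lambda f:np.array([34+91.4*np.cos(np.radians(174.4)-f),75+91.4*np.sin(np.radians(174.4)-f)-8])
fs=np.linspace(2.05,-0.03,25)
P=np.array([g(f) for f in fs]);print(P[0])
d=np.diff(P,axis=0)
print([[round(a/10,2),round(-b/10,2)] for a,b in d])"
```

```text
t 4.42 tcp [663.1 206.4 144. ] clamp [ 83.3   0.7 144. ] tx -8.04 F [ 0.9 -1.5  5.2] g 0.461 q [ 0.13  0.77  1.03 -0.    1.34  1.84] tip 11.0
[ 83.8553702  143.60549629]
[[np.float64(-0.68), np.float64(-0.4)], [np.float64(-0.71), np.float64(-0.34)], [np.float64(-0.74), np.float64(-0.28)], [np.float64(-0.76), np.float64(-0.21)], [np.float64(-0.78), np.float64(-0.15)], [np.float64(-0.79), np.float64(-0.08)], [np.float64(-0.79), np.float64(-0.01)], [np.float64(-0.79), np.float64(0.06)], [np.float64(-0.78), np.float64(0.13)], [np.float64(-0.77), np.float64(0.19)], [np.float64(-0.75), np.float64(0.26)], [np.float64(-0.72), np.float64(0.32)], [np.float64(-0.69), np.float64(0.38)], [np.float64(-0.66), np.float64(0.44)], [np.float64(-0.62), np.float64(0.5)], [np.float64(-0.57), np.float64(0.55)], [np.float64(-0.52), np.float64(0.6)], [np.float64(-0.47), np.float64(0.64)], [np.float64(-0.41), np.float64(0.68)], [np.float64(-0.35), np.float64(0.71)], [np.float64(-0.29), np.float64(0.74)], [np.float64(-0.22), np.float64(0.76)], [np.float64(-0.16), np.float64(0.78)], [np.float64(-0.09), np.float64(0.79)]]
```

Gripped at about 39 mm opening. I swing the flap along the arc.

Request:
apply_moves([
  [3, -0.68, 0, -0.4, 0],
  [3, -0.71, 0, -0.34, 0],
  [3, -0.74, 0, -0.28, 0],
  [3, -0.76, 0, -0.21, 0],
  [3, -0.78, 0, -0.15, 0],
  [3, -0.79, 0, -0.08, 0],
  [3, -0.79, 0, 0, 0],
  [3, -0.79, 0, 0.06, 0],
  [3, -0.78, 0, 0.13, 0],
  [3, -0.77, 0, 0.19, 0],
  [3, -0.75, 0, 0.26, 0],
  [3, -0.72, 0, 0.32, 0],
])

```text
time_s: 5.42
eef_pos: [573.4, 218.9, 148.9]
ee_rot: [0.0, 0.998, -0.07, 0.001]
force: [3.5, -3.9, 3.5]
grip_width: 0.462
```

```bash
python3 -c "
from h import *
for n in('side',):
    I=ctrl.capture(n)[:,:,::-1].copy();cv2.imwrite(f'pics/{n}3.png',cv2.resize(I[0:200,80:320],None,fx=3,fy=3,interpolation=2))
st()"
```

```text
t 5.47 tcp [572.  219.1 148.2] clamp [ -8.7   0.9 148.2] tx -8.01 F [-1.  -4.3  4. ] g 0.463 q [ 0.18  0.58  1.34 -0.    1.22  1.89] tip 11.0
```

View pics/side3.png

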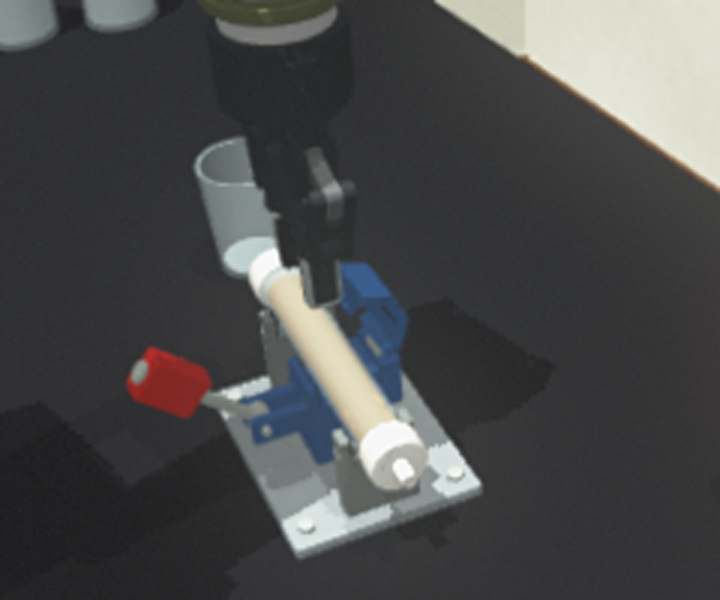

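The fork is between the pads, near (330,285), and moves with them. The column is undisturbed. I finish the arc.

Request:
apply_moves([
  [3, -0.69, 0, 0.38, 0],
  [3, -0.66, 0, 0.44, 0],
  [3, -0.62, 0, 0.5, 0],
  [3, -0.57, 0, 0.55, 0],
  [3, -0.52, 0, 0.6, 0],
  [3, -0.47, 0, 0.64, 0],
  [3, -0.41, 0, 0.68, 0],
  [3, -0.35, 0, 0.71, 0],
  [3, -0.29, 0, 0.74, 0],
  [3, -0.22, 0, 0.76, 0],
  [3, -0.16, 0, 0.78, 0],
  [3, 0, 0, 0, 0],
])

```text
time_s: 6.47
eef_pos: [522.6, 225.9, 78.9]
ee_rot: [0.001, 0.998, -0.07, -0.002]
force: [-3.4, -3.8, 0.7]
grip_width: 0.463
```

```bash
python3 -c "
from h import *
for n in('side',):
    I=ctrl.capture(n)[:,:,::-1].copy();cv2.imwrite(f'pics/{n}4.png',cv2.resize(I[0:200,80:320],None,fx=3,fy=3,interpolation=2))
st()"
```

```text
t 6.52 tcp [522.7 225.9  79.5] clamp [-58.5   1.   79.5] tx -8.03 F [-3.6 -5.8  0.7] g 0.463 q [ 0.2   0.58  1.55 -0.    1.02  1.91] tip 11.0
```

View pics/side4.png

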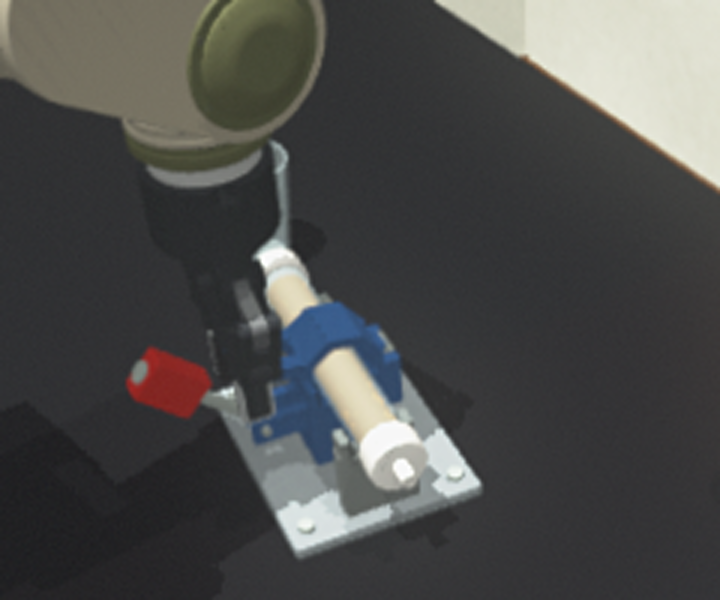

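The flap is nearly shut over the column. I press it gently onto the stop.

Request:
apply_moves([
  [3, 0, 0, 0.3, 0],
  [3, 0, 0, 0.2, 0],
  [3, 0, 0, 0.1, 0],
  [3, 0, 0, 0, 0],
  [3, 0, 0, 0, 0],
])

```text
time_s: 6.93
eef_pos: [522.2, 226.0, 74.0]
ee_rot: [0.001, 0.998, -0.07, -0.003]
force: [-8.1, -4.3, 1.4]
grip_width: 0.461
```

```bash
python3 -c "
from h import *
st()"
```

```text
t 6.93 tcp [522.2 226.   74. ] clamp [-59.   1.  74.] tx -8.01 F [-7.4 -5.4  1.4] g 0.461 q [0.2  0.59 1.55 0.   1.01 1.91] tip 11.0
```

Request:
apply_moves([
  [3, 0, 0, 0.2, 0],
  [3, 0, 0, 0.2, 0],
  [3, 0, 0, 0.2, 0],
  [3, 0, 0, 0, 0],
  [3, 0, 0, 0, 0],
])

```text
time_s: 7.35
eef_pos: [522.2, 225.9, 67.9]
ee_rot: [0.001, 0.998, -0.07, -0.003]
force: [-7.3, -3.7, 1.6]
grip_width: 0.462
```

```bash
python3 -c "
from h import *
for n in('side',):
    I=ctrl.capture(n)[:,:,::-1].copy();cv2.imwrite(f'pics/{n}5.png',cv2.resize(I[60:180,130:274],None,fx=5,fy=5,interpolation=2))
st()"
```

```text
t 7.4 tcp [522.2 225.9  67.8] clamp [-59.    0.9  67.8] tx -8.02 F [-6.7 -4.9  1.2] g 0.464 q [0.2  0.6  1.55 0.   0.99 1.91] tip 11.0
```

View pics/side5.png

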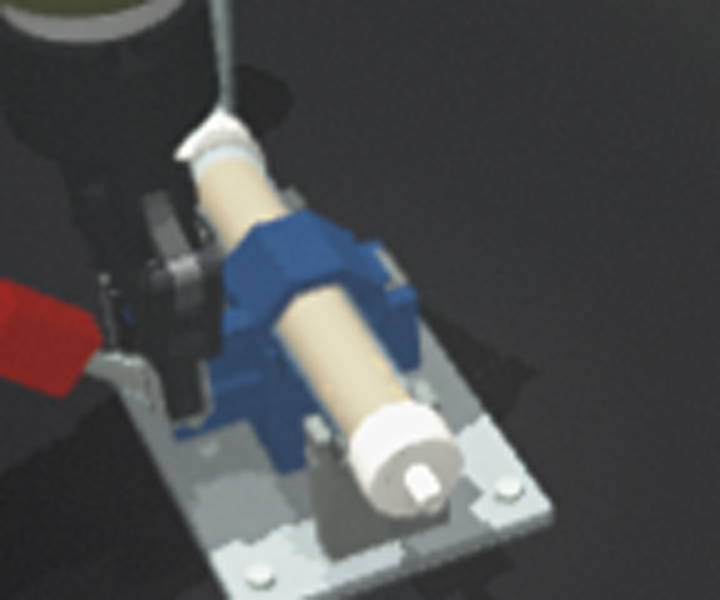

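Request:
apply_moves([
  [6.5, 0, 0, 0, 0],
  [6.5, 0, 0, 0, 0],
  [6.5, 0, 0, 0, 0],
  [6.5, 0, 0, 0, 0],
  [6.5, 0, 0, -2, 0],
  [6.5, 0, 0, -3, 0],
  [6.5, 0, 0, -3, 0],
  [6.5, 0, 0, -3, 0],
  [6.5, -1, 0, -1, 0],
  [6.5, 0, 0, 0, 0],
])

```text
time_s: 8.23
eef_pos: [514.3, 228.2, 191.5]
ee_rot: [-0.001, 0.998, -0.07, 0.002]
force: [0.0, 0.6, -0.0]
grip_width: 0.763
```

```bash
python3 -c "
from h import *
for n in('side',):
    I=ctrl.capture(n)[:,:,::-1].copy();cv2.imwrite(f'pics/{n}6r.png',I);cv2.imwrite(f'pics/{n}6.png',cv2.resize(I[60:180,110:254],None,fx=5,fy=5,interpolation=2))
W=lambda p:R@np.array(p)+O
f=lambda *p:((proj('side',[W(p)])[0]-[110,60])*5).round(0)
for y in(-20,20,-8,8): print('fork end top',y,f(-66,y,89))
for x in(-26,-14,14,34): print('top',x,f(x,-20,102))
st()"
```

```text
fork end top -20 [250. 353.]
fork end top 20 [216. 292.]
fork end top -8 [240. 334.]
fork end top 8 [226. 310.]
top -26 [348. 293.]
top -14 [378. 284.]
top 14 [448. 262.]
top 34 [498. 247.]
t 8.28 tcp [514.1 227.9 189.4] clamp [-67.3   1.8 189.4] tx -8.01 F [-0.2 -0.   0.2] g 0.759 q [0.21 0.44 1.46 0.   1.24 1.92] tip 11.0
```

View pics/side6.png

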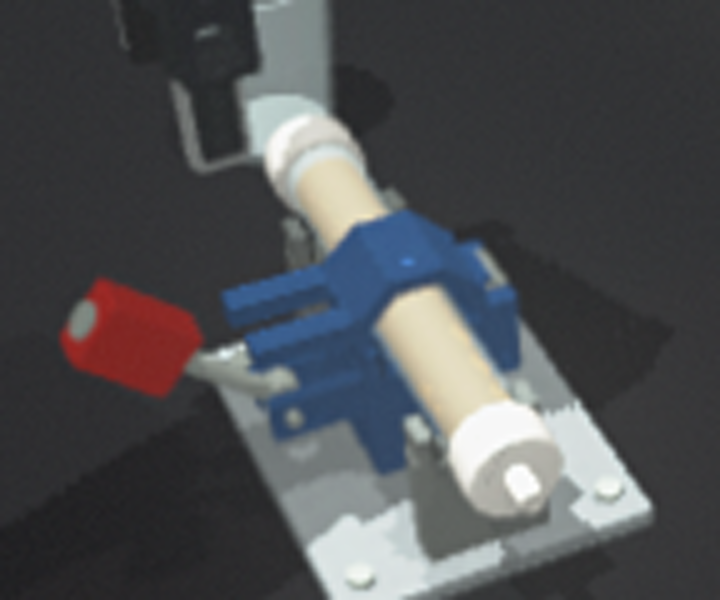

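The flap is shut: fork ends at (246,338) and (222,293) in the enlarged view match the shut prediction within about 1.5 camera pixels. The bolt still leans out, with its grip at about (135,340). I go to the grip.

Request:
apply_moves([
  [6, -1.8, 0.05, 0, 0],
  [6, -1.9, 0, 0, 0],
  [6, 0, 0, 2, 0],
  [6, 0, 0, 2, 0],
  [6, 0, 0, 2, 0],
  [6, 0, 0, 2, 0],
  [6, 0, 0, 2, 0],
  [6, 0, 0, 0, 0],
  [6, 0, 0, 0, 0],
])

```text
time_s: 9.03
eef_pos: [476.7, 232.0, 87.2]
ee_rot: [0.0, 0.998, -0.07, -0.002]
force: [0.8, 0.6, 1.2]
grip_width: 0.702
```

```bash
python3 -c "
from h import *
for n in('side',):
    I=ctrl.capture(n)[:,:,::-1].copy();cv2.imwrite(f'pics/{n}7.png',cv2.resize(I[40:180,90:250],None,fx=4,fy=4,interpolation=2))
st()
g=lambda b:np.array([-54-70*np.sin(b),50+70*np.cos(b)-8])
P=np.array([g(b) for b in np.linspace(.82,-.03,13)]);print(P[0],P[-1]);print((np.diff(P,axis=0)/10*[1,-1]).round(2).tolist())"
```

```text
t 9.08 tcp [477.5 232.2  88.4] clamp [-104.2    1.1   88.4] tx -8.04 F [0.  0.2 0.3] g 0.704 q [0.23 0.5  1.66 0.   0.98 1.94] tip 11.0
[-105.18020808   89.75548451] [-51.90031499 111.96850236]
[[0.35, -0.35], [0.37, -0.32], [0.4, -0.3], [0.42, -0.27], [0.43, -0.24], [0.45, -0.21], [0.46, -0.17], [0.48, -0.14], [0.48, -0.11], [0.49, -0.07], [0.49, -0.04], [0.5, -0.0]]
```

View pics/side7.png

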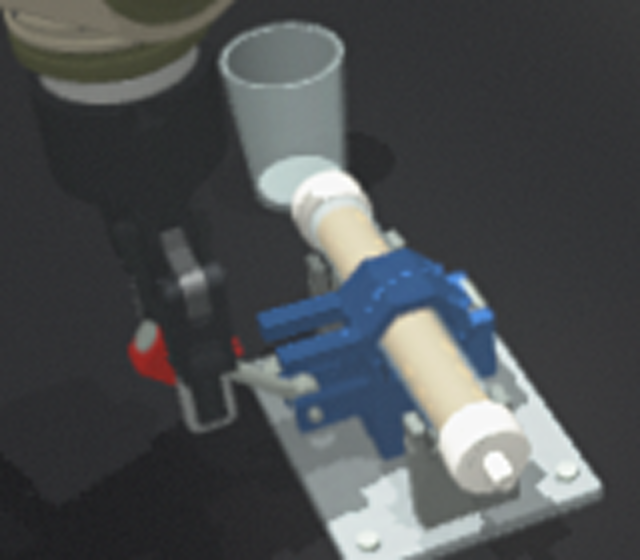

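The fingers straddle the red grip, which shows on both sides of the near finger at about (150,350) and (238,350). I close the jaws.

Request:
apply_moves([
  [1.2, 0, 0, 0, 0],
  [1.2, 0, 0, 0, 0],
  [1.2, 0, 0, 0, 0],
  [1.2, 0, 0, 0, 0],
  [1.2, 0, 0, 0, 0],
  [1.2, 0, 0, 0, 0],
  [1.2, 0, 0, 0, 0],
  [1.2, 0, 0, 0, 0],
], squeeze=25)

```text
time_s: 9.75
eef_pos: [477.5, 232.1, 89.2]
ee_rot: [0.0, 0.998, -0.07, 0.0]
force: [-2.4, -4.0, 6.5]
grip_width: 0.232
```

```bash
python3 -c "
from h import *
st()"
```

```text
t 9.75 tcp [477.5 232.1  89.2] clamp [-104.     1.    89.2] tx -8.02 F [-1.9 -4.3  6.5] g 0.232 q [ 0.23  0.5   1.66 -0.    0.98  1.94] tip 11.0
```

Gripped at about 20 mm opening. I swing the bolt along its arc.

Request:
apply_moves([
  [1.2, 0.35, 0, -0.35, 0],
  [1.2, 0.37, 0, -0.32, 0],
  [1.2, 0.4, 0, -0.3, 0],
  [1.2, 0.42, 0, -0.27, 0],
  [1.2, 0.43, 0, -0.24, 0],
  [1.2, 0.45, 0, -0.21, 0],
  [1.2, 0.46, 0, -0.17, 0],
  [1.2, 0.48, 0, -0.14, 0],
  [1.2, 0.48, 0, -0.11, 0],
  [1.2, 0, 0, 0, 0],
])

```text
time_s: 10.58
eef_pos: [516.4, 226.6, 109.9]
ee_rot: [-0.0, 0.998, -0.07, 0.0]
force: [-1.6, -3.2, -2.7]
grip_width: 0.23
```

```bash
python3 -c "
from h import *
for n in('side',):
    I=ctrl.capture(n)[:,:,::-1].copy();cv2.imwrite(f'pics/{n}8.png',cv2.resize(I[40:180,90:250],None,fx=4,fy=4,interpolation=2))
st()"
```

```text
t 10.63 tcp [516.2 226.7 109.8] clamp [-65.    0.8 109.8] tx -8.05 F [-0.6 -2.1 -4. ] g 0.228 q [ 0.21  0.53  1.54 -0.    1.07  1.92] tip 11.0
```

View pics/side8.png

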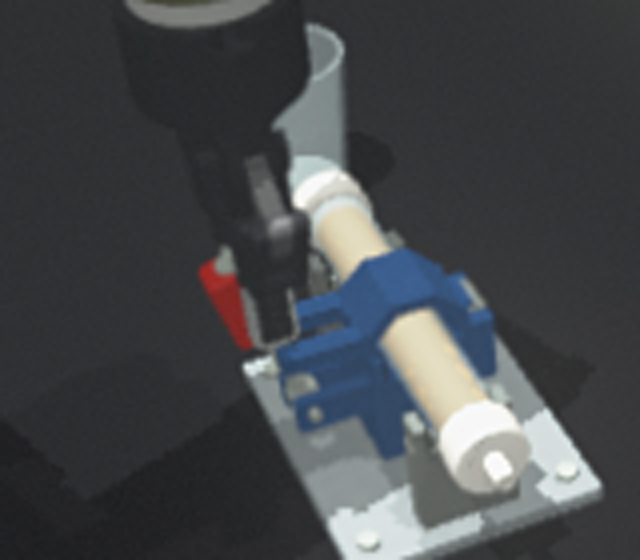

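The bolt is nearly upright, with the grip's edge running from (215,270) to (245,345). The fingers clear the fork. I carry on to the stop, a few millimetres past.

Request:
apply_moves([
  [1.2, 0.45, 0, -0.06, 0],
  [1.2, 0.45, 0, -0.03, 0],
  [1.2, 0.3, 0, 0, 0],
  [1.2, 0.2, 0, 0, 0],
  [1.2, 0, 0, 0, 0],
  [1.2, 0, 0, 0, 0],
])

```text
time_s: 11.13
eef_pos: [529.5, 224.8, 110.8]
ee_rot: [0.0, 0.998, -0.07, 0.0]
force: [-2.8, -2.2, 0.3]
grip_width: 0.232
```

```bash
python3 -c "
from h import *
for n in('side',):
    I=ctrl.capture(n)[:,:,::-1].copy();cv2.imwrite(f'pics/{n}9.png',cv2.resize(I[40:180,90:250],None,fx=4,fy=4,interpolation=2))
st()"
```

```text
t 11.18 tcp [529.5 224.8 110.8] clamp [-51.6   0.8 110.8] tx -8.03 F [-2.7 -3.7 -0.4] g 0.232 q [ 0.2   0.55  1.51 -0.    1.08  1.91] tip 11.0
```

View pics/side9.png

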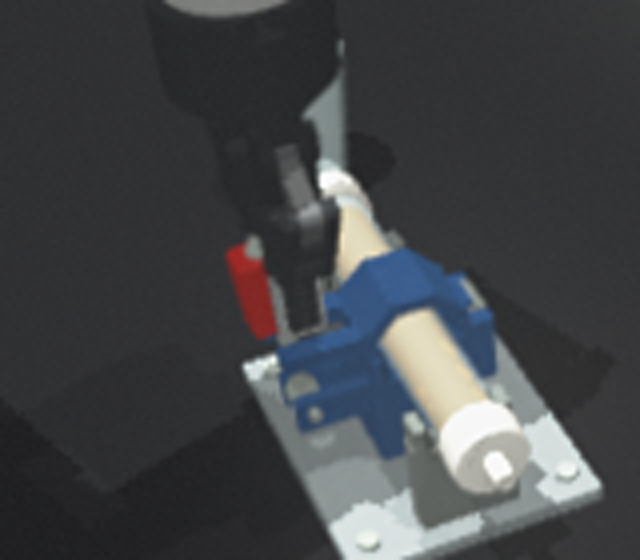

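Request:
apply_moves([
  [1.2, 0.3, 0, 0, 0],
  [1.2, 0.3, 0, 0, 0],
  [1.2, 0, 0, 0, 0],
  [1.2, 0, 0, 0, 0],
])

```text
time_s: 11.52
eef_pos: [535.3, 224.0, 110.6]
ee_rot: [0.0, 0.998, -0.07, 0.0]
force: [-2.9, -1.8, -1.9]
grip_width: 0.231
```

```bash
python3 -c "
from h import *
for n in('side',):
    I=ctrl.capture(n)[:,:,::-1].copy();cv2.imwrite(f'pics/{n}10.png',cv2.resize(I[40:180,90:250],None,fx=4,fy=4,interpolation=2))
st()
W=lambda p:R@np.array(p)+O
for b in(0,.1,.2):
  for r in(49,91):
    for y in (-10,10):
      x=-54-r*np.sin(b)-15*np.cos(b);z=50+r*np.cos(b)-15*np.sin(b)
      print(b,r,y,((proj('side',[W((x,y,z))])[0]-[90,40])*4).round(0))"
```

```text
t 11.57 tcp [535.3 224.  110.6] clamp [-45.8   0.8 110.6] tx -8.03 F [-2.2 -2.7 -2.6] g 0.234 q [ 0.19  0.56  1.49 -0.    1.09  1.91] tip 11.0
0 49 -10 [264. 335.]
0 49 10 [250. 311.]
0 91 -10 [250. 262.]
0 91 10 [236. 238.]
0.1 49 -10 [254. 341.]
0.1 49 10 [241. 317.]
0.1 91 -10 [231. 272.]
0.1 91 10 [217. 247.]
0.2 49 -10 [246. 348.]
0.2 49 10 [232. 323.]
0.2 91 -10 [213. 283.]
0.2 91 10 [200. 258.]
```

View pics/side10.png

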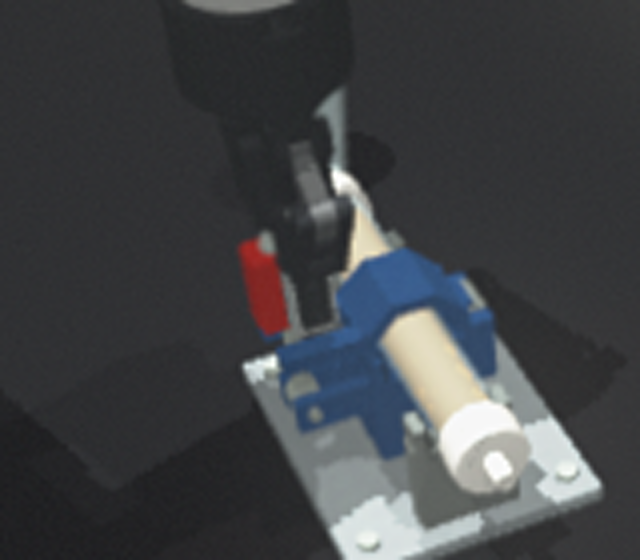

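The grip's edge matches b≈0: observed (243,245) and (268,333), predicted (236,238) and (264,335). I release and rise straight up, then clear away.

Request:
apply_moves([
  [5, 0, 0, 0, 0],
  [5, 0, 0, 0, 0],
  [5, 0, 0, 0, 0],
  [5, 0, 0, 0, 0],
  [5, 0, 0, -2, 0],
  [5, 0, 0, -3, 0],
  [5, 0, 0, -3, 0],
  [5, 0, 0, -3, 0],
  [5, -2, 0, -1, 0],
  [5, -3, 0, 0, 0],
  [5, -3, 0, 0, 0],
  [5, -3, 0, 0, 0],
])

```text
time_s: 12.57
eef_pos: [425.1, 239.5, 230.7]
ee_rot: [-0.0, 0.998, -0.07, 0.001]
force: [0.6, 0.7, 0.1]
grip_width: 0.588
```

Request:
apply_moves([
  [5, -1, 3, 0, 0],
  [5, -1, 3, 0, 0],
  [5, -1, 3, 0, 0],
  [5, -1, 3, 0, 0],
  [5, -1, 3, 0, 0],
  [5, -1, 3, 0, 0],
  [5, 0, 3, 0, 0],
  [5, 0, 0, 0, 0],
  [5, 0, 0, 0, 0],
])

```text
time_s: 13.32
eef_pos: [337.7, 39.0, 230.9]
ee_rot: [0.0, 0.997, -0.072, 0.001]
force: [-1.0, -0.7, 0.3]
grip_width: 0.584
```

```bash
python3 -c "
from h import *
r={}
for n,b in(('side',(90,40,250,180)),('top',(30,100,210,280))):
    I=ctrl.capture(n)[:,:,::-1].copy();x0,y0,x1,y1=b;cv2.imwrite(f'pics/{n}11.png',cv2.resize(I[y0:y1,x0:x1],None,fx=4 if n=='side' else 3,fy=4 if n=='side' else 3,interpolation=2))
    h,s,v=cv2.split(cv2.cvtColor(I,cv2.COLOR_BGR2HSV));m=((h<8)|(h>172))&(s>140)&(v>60);m[:y0]=0;m[y1:]=0;m[:,:x0]=0;m[:,x1:]=0
    ys,xs=np.nonzero(m);r[n]=(xs.mean(),ys.mean())
X,e=tri(r['side'],r['top']);print(X,e,R.T@(X-O));st()
W=lambda p:R@np.array(p)+O
for y in(-20,20): print('fork end top',y,((proj('side',[W((-66,y,89))])[0]-[90,40])*4).round(0))"
```

```text
[525.2806434  223.24548769 118.92338968] [np.float64(0.1882162642891028), np.float64(0.1882162642891057)] [-55.55606824  -1.30642314 118.92338968]
t 13.42 tcp [337.7  40.3 230.7] clamp [-216.6 -208.   230.7] tx -8.03 F [-1.1  0.5 -0. ] g 0.588 q [-0.23 -0.1   2.    0.    1.25  1.48] tip 11.0
fork end top -20 [280. 363.]
fork end top 20 [253. 314.]
```

View pics/side11.png

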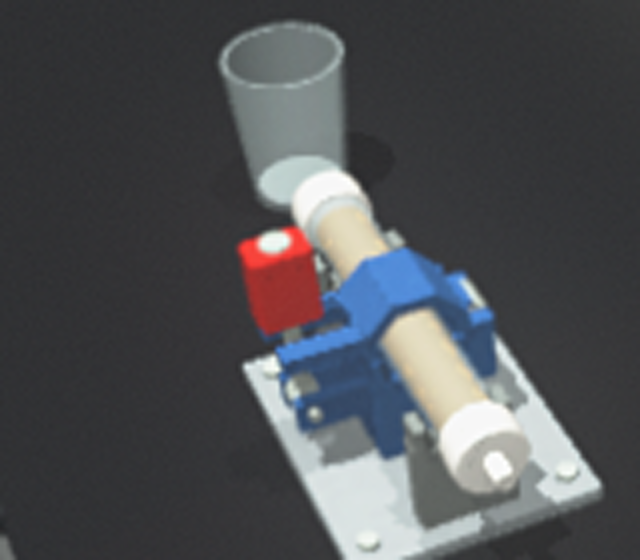

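View pics/top11.png

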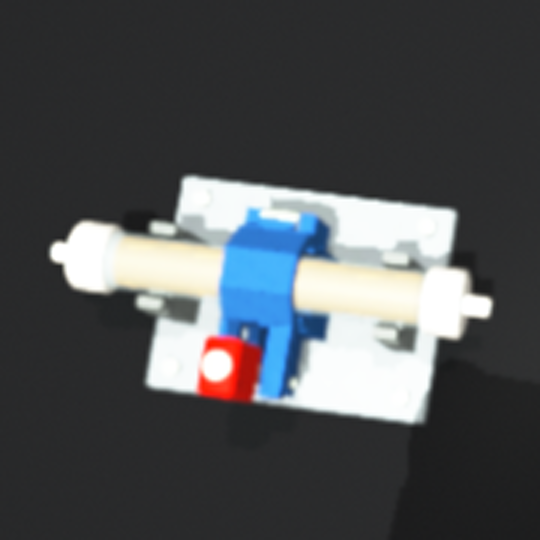

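The bolt is upright in the slot: red grip at about (282,280) in the side view, with its triangulated centre at x −55.6, z 118.9 against the ideal −54, 120. The flap is shut. The column ends, (50,251) and (492,305) in the top view, map to the same camera pixels as at the start. I hand the job in.

```bash
python3 -c "
from h import *
st();print(ctrl.finish_job())"
```

```text
t 13.42 tcp [337.7  40.3 230.7] clamp [-216.6 -208.   230.7] tx -8.03 F [-1.1  0.5 -0. ] g 0.588 q [-0.23 -0.1   2.    0.    1.25  1.48] tip 11.0
the job is handed in; nothing more can be done
None
```

I closed the loaded clamp and handed the job in at 13.4 s. I pinched the fork, swung the hinged half shut over the column while the bolt still leaned out, then swung the red grip upright into the slot. The arm is clear of everything.

**Final checks:**
- **Bolt:** the grip's centre triangulated to x −55.6, z 118.9 mm in the clamp frame, against 70 mm straight above the pivot at −54, 120. That puts it within about 0.02 rad of upright.
- **Hinged half:** the fork end lies within about 1.5 camera pixels of where it should be when shut.
- **Column:** its ends are within a pixel of where they were in the top view at the start.
- **Empty clamp:** it was never approached closely.

**Less certain:** the stops gave no clear force rise. Pressing the hinged half down showed only about 1.5 N, probably because the fork slipped in the pads. The evidence that both are fully home is therefore the images, not force. The bolt also measured about 1 mm off the clamp's centre line, which is within the calibration error.

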